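# Hold the tube gauge out at its length mark

## Task

On the tube-length gauge, first slide the red transport lock knob all the way to the orange end stop and leave it there. Then take the blue grip, pull the sprung telescoping rod out until its black pointer lines up with the red length clip on the scale, and keep holding it there against the spring, ready for a tube to be fitted: the program finishes while still holding. Leave the two tubes and the metal cuff standing where they are.

Things in the scene. Friction and masses are not known exactly. Their poses are not given: they have to be found in the camera images.
- gauge: Fixed aluminium bed, 440 mm along its x, 150 mm along its y (y -70 to +80 mm), 12 mm thick, origin on the table below its middle (table height), x = the direction in which the rod is pulled out, z up. A fixed outer sleeve (36 mm diameter at most, axis 55 mm above the table at y = 0) ends at x = -78 mm; the rod comes out of it towards +x. The lock track, 42 mm high, lies at x = -46 mm and runs from y = -32 to the orange end stop at y = -120 mm, which is 62 mm high.
- lock (a joint): Travel of the red transport lock knob, m. 0 = locked (a steel bolt stands before the brass collar on the rod, so the rod cannot come out), 0.045 = at the orange end stop (free). It grows as the knob slides along the gauge's -y. About 2 N of friction; it stays where it is left.
- lock_grip (a point): Centre of the red lock knob, an upright block 20 mm (gauge x) by 22 mm (gauge y), from 60 to 105 mm above the table; this point is 87 mm above the table. Moves with the knob.
- ext (a joint): How far the sprung rod is pulled out, m: 0 = fully in, end of travel 0.15. An inner spring pulls it back: 4 N at 0 rising by 5 N per 100 mm, plus 0.5 N of friction. Released, it runs back in.
- ext_grip (a point): Centre of the upper part of the blue pull grip on the rod's outer end, an upright block 20 mm (gauge x) by 24 mm (gauge y), from 30 to 120 mm above the table; this point is 100 mm above the table, 40 mm along gauge x from the gauge's origin when the rod is fully in. The 12 mm rod runs at 55 mm above the table towards the sleeve. Moves with the rod along gauge x.
- pointer_tip (a point): Tip of the black pointer, a 4 mm square bar that sticks out of the blue grip to gauge +y, 35 mm above the table, 45 mm to the side of the rod axis and at the same gauge x as the centre of the blue grip. Moves with the rod.
- mark (a point): The length mark: top edge, nearest the rod, of the red clip that is fixed on the scale strip (blade 4 mm thick along gauge x, top 38 mm above the table, 50 mm to the gauge's +y side of the rod axis). Axes as the gauge's. It calls for 75 to 125 mm of pull.
- tube_tall: Loose translucent tube standing on end, 72 mm across, 170 mm tall, origin at the centre of its underside. To be left alone.
- tube_short: Loose frosted tube standing on end, 64 mm across, 120 mm tall, origin at the centre of its underside. To be left alone.
- cuff: Loose aluminium ring lying flat, 66 mm across, 30 mm tall, origin at the centre of its underside. To be left alone.

How it is judged:
By the outcome, as a careful person would: the job done as asked, in the order asked, and still so for the second after the job is handed in, while the arm keeps its last pose, push and grip.
It also fails if it takes over 48 s, if anything falls off the work surface, if the arm or the gripper's body presses on something with over 40 N, if the wrist force passes 120 N, or if a joint passes its speed limit or range.

## Robot

A 6-joint arm with a two-finger parallel gripper is mounted at the origin on the work surface. World frame = base frame: x ahead of the robot, y to its left, z up, the work surface at z = 0. Lengths are in mm, angles in rad, forces in N, time in s.
With the tool pointing down it reaches from about 350 to 975 mm from the base axis. Payload 4.9 kg.
Tool frame: the origin (TCP) lies midway between the tips of the shut fingers; the grasp point (between the pads) lies 19 mm behind it (robot.grasp_offset is the x of the grasp point in the tool frame, in mm); x points along the fingers, y is the direction in which the jaws open and shut, and the axes are right-handed (so a half turn about x gives the same grasp; the last joint's range is limited). The gripper opens to 85 mm and grips with 20 to 120 N. Pads are 22 mm wide; open, the fingers measure 114 mm over their backs; the gripper's body (76 mm by 85 mm) begins 54 mm behind the grasp point. The pads swing forward as they close: fully open they stand 13 mm farther back than shut.
Start: joints at [-1.394, 0.053, 1.613, -0, 1.476, -0.119], TCP at [182.186, -597.838, 231.304] pointing down, gripper open.
Joint ranges: [-3.01, 3.01], [-1.01, 2.22], [0.06, 2.58], [-1.02, 4.17], [0.09, 2.62], [-3.14, 3.14]. Speed limits (rad/s): [2.57, 2.57, 3.14, 3.14, 3.14, 3.14].

## Interface

Orientations are given as a unit quaternion [x, y, z, w].
In Python, from plant import monitor, imaging, ticket, robot gives the robot as it stands.
- The arm moves only by the tool step_arm, never from a script. Its argument "increments" is a list of rows, each a list of 6 numbers: the shift along the world's x, y, z in cm, then the turn, a rotation vector about the world's x, y, z in degrees. In form: [[x, y, z, ax, ay, az], ...]. A call has 1 to 20 rows; each row shifts and turns the commanded pose from where the row before left it; what a row does not reach is not made up. A row lasts 1/10 s, in which the tool goes at most 50 mm and 8.59 degrees, less where a joint would pass 70% of its speed; a pose out of reach is approached as far as the arm can. A call with a gripper value outside its range is refused whole. "claw" is the gripper command: -1 is shut, 1 is fully open, values between are in proportion, set as the call begins (left out, the last holds). The fingers move at their own pace and stop on an object; "newtons" is the grip in N (left out, the last holds). Time passes only in rows, so rows that do not move let the fingers close. It gives the time, the measured TCP pose, the force and the opening at its end, in the units of the state.
- monitor.read_state(): the state, without advancing time (a new reading comes with each control period).
- imaging.get_image(name): name is "scene" or "top" or "wrist"; returns a dict with "pixels" (400x640x3 uint8, blue, green, red), "fx", "fy", "cx", "cy" (pixels), "k1" (the pictures are not rectified: a ray, as slopes to the right and down, at radius r is drawn at 1 + k1 r^2 times it, then the intrinsics apply), "R" (3x3) and "t" (3): a world point X has camera coordinates R X + t. Camera axes: x right, y down, z forward; pixel columns grow to the right and rows downward; lengths in mm; the calibration is good to about 2 mm. A picture is of the moment at which its call begins. There is no depth.
- ticket.close_job(): hands the job in, once; it reports no verdict.
The state is a dict: "time": time; "joints": joint angles; "dq": joint speeds; "joint_efforts": joint torques, N m; "position": TCP position; "ee_rot": TCP orientation; "ft_force": force on the tool from outside, world axes, zero at the start; "ft_torque": the same for the moment, N m; "width": opening from 0.0 (shut) to 1.0 (fully open).
Only numpy, scipy, OpenCV 4.12 (cv2) and the standard library are available. Lean on these libraries where they do the work, as an engineer would, in place of code of your own. Each camera call takes 0.05 s, during which the arm holds its last target.

## Working session

There is one attempt and no reset: what is moved stays moved. The work goes in short steps, Python scripts to look and compute and a tool call to move; the robot and the scene stay as the last step left them, time stands still between calls to the robot, and variables do not carry over. Pictures are saved under pics/ and viewed, and the job is handed in when it is done.

Besides the shell and the picture viewer there is one more tool, called after "Emit:" as name(argument=value, ...) on one line, values as JSON. step_arm: Moves the arm, as the interface text tells. Its arguments: {"type":"object","properties":{"increments":{"type":"array"},"claw":{"type":"number"},"newtons":{"type":"number"}},"required":["increments"]}

```bash
mkdir -p pics; ls; python3 - <<'E'
from plant import monitor, imaging, ticket, robot
import cv2
print(monitor.read_state()); print([a for a in dir(robot) if a[0]!='_'])
for n in ("scene","top","wrist"):
    d=imaging.get_image(n); cv2.imwrite(f"pics/{n}0.png",d["pixels"]); print(n,d["fx"],d["fy"],d["cx"],d["cy"],d["k1"],d["R"],d["t"])
E
```

```text
pics
{'time': 0.0, 'joints': array([-1.39399663e+00,  5.33532994e-02,  1.61432709e+00,  2.14464786e-05,
        1.47599449e+00, -1.19011817e-01]), 'dq': array([ 0.00032462,  0.00012292,  0.00107775,  0.00101586, -0.00127706,
       -0.00017132]), 'joint_efforts': array([ 1.62677155e-03, -3.93686128e+01, -3.70171523e+01, -1.06382444e-05,
        7.21002274e-03, -3.45611390e-06]), 'position': array([ 182.08423175, -597.22436979,  230.04546112]), 'ee_rot': array([-0.6993725 , -0.10493958,  0.69939995, -0.1034674 ]), 'ft_force': array([-0.26722025, -0.64930024,  0.42307298]), 'ft_torque': array([-0.00557458, -0.03116674, -0.0180013 ]), 'width': 1.0021588789766782}
['IKError', 'grasp_offset']
scene 424.36464406180653 424.36464406180653 326.07563172667705 198.69599737773788 0.013420237719695445 [[ 0.77514468  0.63178222 -0.00139756]
 [ 0.52482532 -0.64514574 -0.55528854]
 [-0.35172305  0.42969548 -0.83165659]] [-363.42627996 -283.08801903 1350.92009137]
top 503.8953522863591 503.8953522863591 318.75080616437566 209.2055177412036 0.02474730923053111 [[ 0.02735158 -0.99913889  0.03119893]
 [-0.99195039 -0.0309886  -0.12277674]
 [ 0.12363782 -0.02758965 -0.9919438 ]] [-112.01232489  533.72219012 1067.09490454]
wrist 360.8067121779019 360.8067121779019 318.13397178695436 200.5482892977244 -0.044878818105750305 [[ 0.29162999 -0.95652883 -0.00213057]
 [-0.91393473 -0.27929966  0.29447413]
 [-0.28226807 -0.08393028 -0.95565708]] [-624.24953737  -37.83287293  379.42744921]
```

View pics/scene0.png

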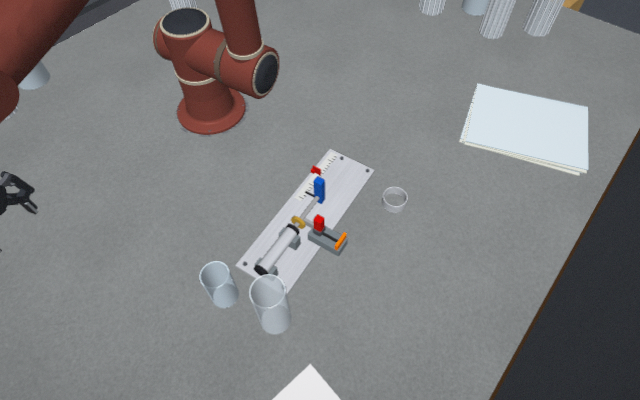

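View pics/top0.png

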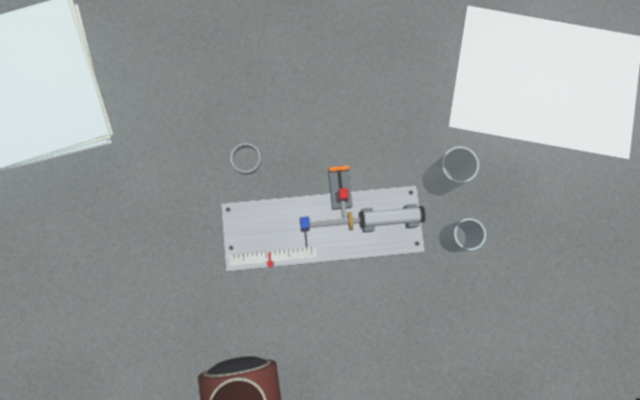

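View pics/wrist0.png

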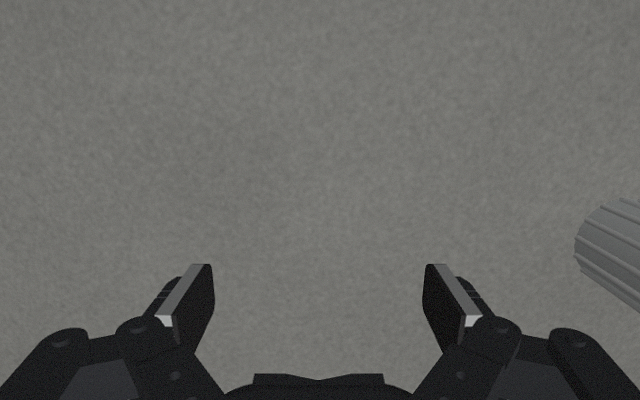

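Scene: the gauge lies ahead of the robot. In the top view its x runs to image left (world +y), with the lock knob at (343,194), the blue grip at (305,223), the red clip at (270,260) and the orange stop at (339,169). I'll measure these next.

```bash
cat > h.py <<'E'
import numpy as np, cv2
from plant import monitor, imaging, ticket, robot
def grab(n,f=None):
    d=imaging.get_image(n)
    if f: cv2.imwrite(f,d["pixels"])
    return d
def K(d): return np.array([[d["fx"],0,d["cx"]],[0,d["fy"],d["cy"]],[0,0,1.]])
def ray(d,uv):
    p=cv2.undistortPoints(np.array([[uv]],float),K(d),np.array([d["k1"],0,0,0.]),)[0,0]
    R=np.array(d["R"]);t=np.array(d["t"])
    return -R.T@t, R.T@np.array([p[0],p[1],1])
def onz(d,uv,z):
    c,v=ray(d,uv); return c+v*(z-c[2])/v[2]
def proj(d,X):
    return cv2.projectPoints(np.array(X,float).reshape(-1,1,3),cv2.Rodrigues(np.array(d["R"]))[0],np.array(d["t"],float),K(d),np.array([d["k1"],0,0,0.]))[0][:,0]
def tri(d1,u1,d2,u2):
    c1,v1=ray(d1,u1);c2,v2=ray(d2,u2)
    s=np.linalg.lstsq(np.c_[v1,-v2],c2-c1,rcond=None)[0]
    a=c1+s[0]*v1;b=c2+s[1]*v2
    return (a+b)/2,np.linalg.norm(a-b)
def blobs(img,col,amin=6):
    h=cv2.cvtColor(img,cv2.COLOR_BGR2HSV);H,S,V=[h[...,i].astype(int) for i in range(3)]
    m={'red':((H<6)|(H>172))&(S>150)&(V>90),'blue':(H>105)&(H<130)&(S>120),'orange':(H>8)&(H<20)&(S>180)&(V>120)}[col].astype(np.uint8)
    n,l,s,c=cv2.connectedComponentsWithStats(m)
    return [(s[i].tolist(),c[i].round(2).tolist()) for i in range(1,n) if s[i][4]>=amin]
def crop(img,x0,y0,x1,y1,k,f):
    cv2.imwrite(f,cv2.resize(img[y0:y1,x0:x1],None,fx=k,fy=k,interpolation=cv2.INTER_CUBIC))
E
python3 - <<'E'
from h import *
for n in("top","scene"):
    d=grab(n); i=d["pixels"]
    for c in("red","blue","orange"): print(n,c,[b for b in blobs(i,c) if b[0][4]<600])
    if n=="top": crop(i,215,160,435,275,3.6,"pics/topc.png")
    else: crop(i,230,140,390,300,3.7,"pics/scc.png")
E
```

```text
top red [([340, 189, 8, 9, 68], [343.4, 192.99]), ([268, 261, 4, 5, 12], [269.67, 263.0])]
top blue [([301, 217, 8, 12, 83], [304.51, 222.58])]
top orange []
scene red [([311, 166, 10, 9, 52], [315.27, 169.98]), ([314, 215, 10, 17, 136], [318.5, 222.81])]
scene blue [([314, 177, 10, 27, 213], [318.85, 188.62])]
scene orange [([335, 232, 11, 18, 76], [340.05, 240.62])]
```

View pics/topc.png

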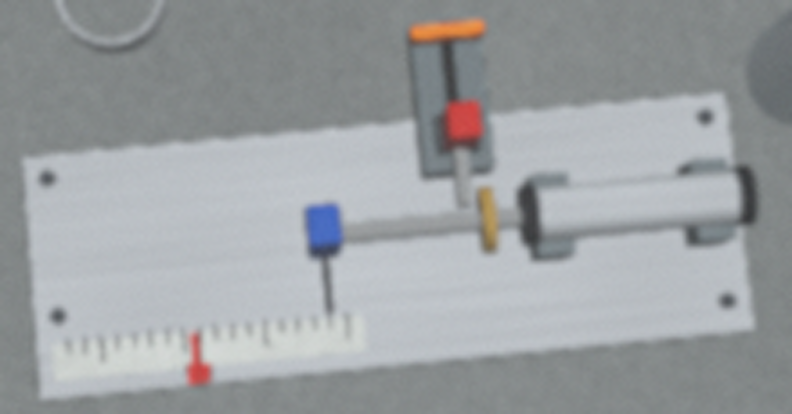

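View pics/scc.png

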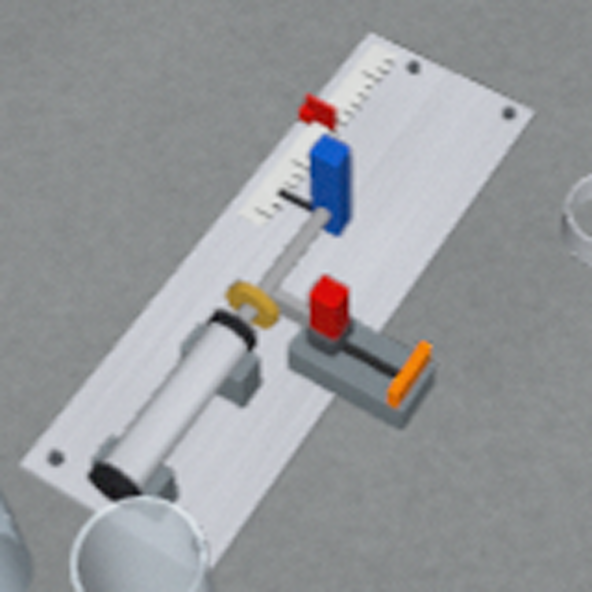

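```bash
python3 - <<'E'
from h import *
d=grab("top"); s=grab("scene")
o=lambda p:((p[0]+.5)/3.6-.5+215,(p[1]+.5)/3.6-.5+160)
g={'BL':(220,-70),'BR':(-220,-70),'TR':(-220,80),'TL':(220,80)}
cs=[(24,158),(724,95),(754,328),(40,398)]
W=np.array([onz(d,o(c),12)[:2] for c in cs]); G=np.array(list(g.values()),float)
print(W.round(1)); print(np.linalg.norm(np.diff(np.r_[W,W[:1]],axis=0),axis=1))
Gc=G-G.mean(0);Wc=W-W.mean(0)
th=np.arctan2((Gc[:,0]*Wc[:,1]-Gc[:,1]*Wc[:,0]).sum(),(Gc*Wc).sum())
R=np.array([[np.cos(th),-np.sin(th)],[np.sin(th),np.cos(th)]]); O=W.mean(0)-R@G.mean(0)
print("th",th,np.degrees(th),"O",O, "resid",(W-(G@R.T+O)).round(1).tolist())
np.savez("g.npz",R=R,O=O,th=th)
def tog(P): return (R.T@(np.array(P)[:2]-O)).round(1)
for nm,p,z in [("knobtop",(464,121),105),("bluetop",(323,226),120),("orange",(448,30),62),("cliptip",(196,333),38),("ptr",(330,311),35)]:
    P=onz(d,o(p),z); print(nm,P.round(1),"gauge",tog(P))
so=lambda p:((p[0]+.5)/3.7-.5+230,(p[1]+.5)/3.7-.5+140)
for nm,p,z in [("knobtop",(330,291),105),("bluetop",(331,149),120),("cliptop",(333,114),38),("ptr",(283,195),35)]:
    P=onz(s,so(p),z); print("scene",nm,P.round(1),"gauge",tog(P))
for nm,a,b in [("knob",(464,121),(330,291)),("blue",(323,226),(331,149)),("ptr",(330,311),(283,195))]:
    print(nm,tri(d,o(a),s,so(b)))
c=[(460,164),(470,234)]
for n,u,z in[("tall",(460,164),170),("short",(470,234),120),("cuff",(245,158),30)]: P=onz(d,u,z);print(n,P.round(),tog(P))
E
```

```text
[[ 545.5  119.6]
 [ 599.1 -314.4]
 [ 454.  -333.4]
 [ 399.1  102.5]]
[437.30348585 146.38547983 439.34312073 147.43734225]
th 1.6947859134052843 97.104080016347 O [ 504.38836729 -105.80720549] resid [[-1.1, -1.5], [-2.0, 1.1], [1.8, 0.6], [1.3, -0.2]]
knobtop [ 562.7 -144.4  105. ] gauge [-45.5 -53. ]
bluetop [498.5 -65.8 120. ] gauge [40.4  0.9]
orange [ 624.3 -137.    62. ] gauge [ -45.7 -115.1]
cliptip [440.1   8.   38. ] gauge [120.9  49.8]
ptr [455.6 -71.6  35. ] gauge [40.  44.2]
scene knobtop [ 563.3 -142.8  105. ] gauge [-44.  -53.9]
scene bluetop [499.1 -64.1 120. ] gauge [42.   0.1]
scene cliptop [440.3   7.1  38. ] gauge [120.   49.7]
scene ptr [457.7 -70.4  35. ] gauge [41. 42.]
knob (array([ 563.08202365, -143.78269563,  105.86534171]), np.float64(1.6237209467323326))
blue (array([498.99488381, -65.22972303, 120.87727444]), np.float64(1.599569382418191))
ptr (array([456.45994   , -70.75421288,  34.09274646]), np.float64(2.3051696525532006))
tall [ 617. -366.  170.] [-271.8  -79.9]
short [ 485. -401.  120.] [-290.1   55.4]
cuff [646.  70.  30.] [ 156.7 -162.6]
```

```bash
python3 - <<'E'
from h import *
from scipy.spatial.transform import Rotation as Ro
s=monitor.read_state(); M=Ro.from_quat(s["ee_rot"]).as_matrix(); print(M.round(3), s["position"], s["time"])
g=np.load("g.npz"); yg=np.r_[g["R"][:,0],0]
for sg in(1,-1):
    T=np.c_[[0,0,-1],sg*yg,np.cross([0,0,-1],sg*yg)]
    print(sg,np.degrees(Ro.from_matrix(T@M.T).as_rotvec()).round(2))
print(robot.grasp_offset, "knob",g["O"]+g["R"]@[-46,-53.5])
E
```

```text
[[-0.     0.291 -0.957]
 [ 0.    -0.957 -0.291]
 [-1.    -0.    -0.   ]] [ 182.17304441 -597.70328772  231.00246757] 0.35
1 [ 0.0000e+00 -4.0000e-02  1.7016e+02]
-1 [-0.03 -0.   -9.84]
-18.700000000000003 knob [ 563.16657339 -144.83761015]
```

Emit:
step_arm(increments=[[2.38, 2.83, 0, 0, 0, -0.615], [2.38, 2.83, 0, 0, 0, -0.615], [2.38, 2.83, 0, 0, 0, -0.615], [2.38, 2.83, 0, 0, 0, -0.615], [2.38, 2.83, 0, 0, 0, -0.615], [2.38, 2.83, 0, 0, 0, -0.615], [2.38, 2.83, 0, 0, 0, -0.615], [2.38, 2.83, 0, 0, 0, -0.615], [2.38, 2.83, 0, 0, 0, -0.615], [2.38, 2.83, 0, 0, 0, -0.615], [2.38, 2.83, 0, 0, 0, -0.615], [2.38, 2.83, 0, 0, 0, -0.615], [2.38, 2.83, 0, 0, 0, -0.615], [2.38, 2.83, 0, 0, 0, -0.615], [2.38, 2.83, 0, 0, 0, -0.615], [2.38, 2.83, 0, 0, 0, -0.615], [0, 0, 0, 0, 0, 0], [0, 0, 0, 0, 0, 0]], claw=0.4, newtons=40)

```text
time: 2.15
position: [563.1, -144.5, 231.1]
ee_rot: [-0.706, -0.044, 0.706, -0.045]
ft_force: [0.2, -1.1, -0.5]
width: 0.701
```

```bash
python3 - <<'E'
from h import *
d=grab("wrist","pics/w1.png"); s=monitor.read_state(); print(s["position"],s["ee_rot"],s["time"],s["width"])
print(blobs(d["pixels"],"red"),blobs(d["pixels"],"blue"))
print(proj(d,[[563,-144.8,105],[498.8,-65.4,120],[440.2,7.5,38]]))
E
```

```text
[ 562.73548222 -145.21817437  231.15067474] [-0.70554276 -0.04385714  0.70593639 -0.04404283] 2.2 0.7011256636144629
[([304, 167, 26, 37, 865], [316.33, 185.1]), ([155, 259, 20, 32, 389], [163.52, 275.43])] [([194, 213, 47, 61, 1717], [217.06, 243.02])]
[[318.15539555 191.85004886]
 [207.01500262 263.30700199]
 [158.83060066 269.06786125]]
```

View pics/w1.png

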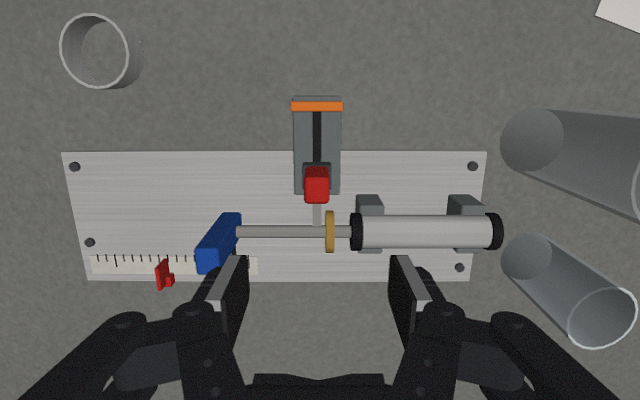

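The wrist view shows the red knob at (316,185), centred between the jaws and square to the gauge. I'll descend around it.

Emit:
step_arm(increments=[[0, 0, -1.5, 0, 0, 0], [0, 0, -1.5, 0, 0, 0], [0, 0, -1.5, 0, 0, 0], [0, 0, -1.5, 0, 0, 0], [0, 0, -1.5, 0, 0, 0], [0, 0, -1.5, 0, 0, 0], [0, 0, -1.5, 0, 0, 0], [0, 0, -1.5, 0, 0, 0], [0, 0, -1.5, 0, 0, 0], [0, 0, -1.5, 0, 0, 0], [0, 0, -0.9, 0, 0, 0], [0, 0, 0, 0, 0, 0], [0, 0, 0, 0, 0, 0]])

```text
time: 3.5
position: [563.2, -145.1, 72.4]
ee_rot: [0.706, 0.044, -0.706, 0.044]
ft_force: [-0.9, 0.3, -0.7]
width: 0.698
```

Emit:
step_arm(increments=[[0, 0, 0, 0, 0, 0], [0, 0, 0, 0, 0, 0], [0, 0, 0, 0, 0, 0], [0, 0, 0, 0, 0, 0], [0, 0, 0, 0, 0, 0], [0, 0, 0, 0, 0, 0], [0, 0, 0, 0, 0, 0], [0, 0, 0, 0, 0, 0]], claw=-1, newtons=40)

```text
time: 4.3
position: [563.3, -143.3, 73.5]
ee_rot: [0.706, 0.045, -0.706, 0.043]
ft_force: [-1.5, 7.1, 4.4]
width: 0.231
```

Emit:
step_arm(increments=[[0.45, 0.156, 0, 0, 0, 0], [0.45, 0.056, 0, 0, 0, 0], [0.45, 0.056, 0, 0, 0, 0], [0.45, 0.056, 0, 0, 0, 0], [0.45, 0.056, 0, 0, 0, 0], [0.45, 0.056, 0, 0, 0, 0], [0.45, 0.056, 0, 0, 0, 0], [0.45, 0.056, 0, 0, 0, 0], [0.45, 0.056, 0, 0, 0, 0], [0.45, 0.056, 0, 0, 0, 0], [0, 0, 0, 0, 0, 0], [0, 0, 0, 0, 0, 0]])

```text
time: 5.5
position: [605.5, -137.9, 73.5]
ee_rot: [-0.703, -0.045, 0.709, -0.043]
ft_force: [-14.6, 5.2, 14.7]
width: 0.224
```

```bash
python3 - <<'E'
from h import *
for n in("top","scene"):
    d=grab(n); i=d["pixels"]
    for c in("red","orange"): print(n,c,[b for b in blobs(i,c) if b[0][4]<600])
    crop(i,*( (215,160,435,275,3.6) if n=="top" else (260,160,390,270,5)),f"pics/{n}2.png")
d=grab("wrist","pics/w2.png")
E
```

```text
top red []
top orange []
scene red [([335, 226, 5, 14, 38], [337.18, 231.55])]
scene orange [([335, 232, 11, 18, 81], [339.91, 240.67])]
```

View pics/scene2.png

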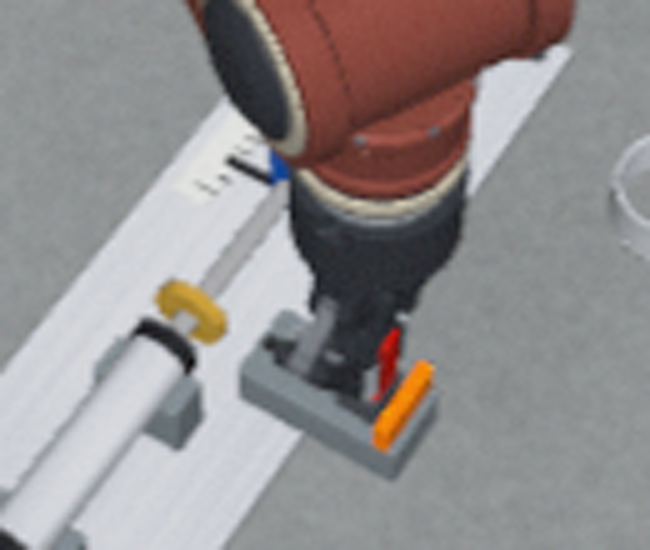

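View pics/w2.png

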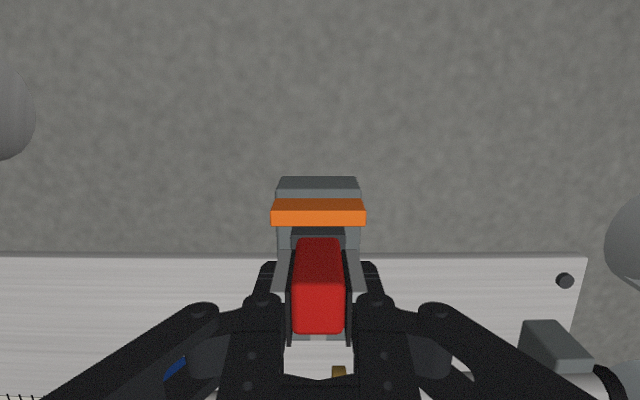

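Emit:
step_arm(increments=[[0.1, 0.01, 0, 0, 0, 0], [0.1, 0.01, 0, 0, 0, 0], [0, 0, 0, 0, 0, 0], [0, 0, 0, 0, 0, 0]])

```text
time: 6.05
position: [605.7, -137.9, 73.4]
ee_rot: [-0.701, -0.045, 0.71, -0.043]
ft_force: [-21.1, 3.4, 17.9]
width: 0.225
```

Emit:
step_arm(increments=[[-0.15, -0.02, 0, 0, 0, 0], [-0.15, -0.02, 0, 0, 0, 0], [0, 0, 0, 0, 0, 0]])

```text
time: 6.35
position: [605.4, -138.0, 73.5]
ee_rot: [-0.704, -0.045, 0.707, -0.043]
ft_force: [-10.9, 4.0, 10.4]
width: 0.227
```

Emit:
step_arm(increments=[[0, 0, 0, 0, 0, 0], [0, 0, 0, 0, 0, 0], [0, 0, 0, 0, 0, 0], [0, 0, 0, 0, 0, 0], [0, 0, 0, 0, 0, 0], [0, 0, 1, 0, 0, 0], [0, 0, 1.5, 0, 0, 0], [0, 0, 1.5, 0, 0, 0], [0, 0, 1.5, 0, 0, 0], [0, 0, 1.5, 0, 0, 0], [0, 0, 1.5, 0, 0, 0], [0, 0, 1.5, 0, 0, 0], [0, 0, 0, 0, 0, 0]], claw=0.4)

```text
time: 7.65
position: [608.6, -139.2, 176.0]
ee_rot: [0.708, 0.043, -0.704, 0.045]
ft_force: [0.0, 0.8, 1.1]
width: 0.699
```

```bash
python3 - <<'E'
from h import *
s=monitor.read_state(); print(s["position"],s["ee_rot"],s["time"],s["ft_force"])
for n in("top","scene","wrist"):
    d=grab(n); i=d["pixels"]
    for c in("red","orange"): print(n,c,[b for b in blobs(i,c) if b[0][4]<3000])
    if n=="scene": crop(i,260,160,390,270,5,f"pics/{n}3.png")
    elif n=="wrist": cv2.imwrite("pics/w3.png",i); print(proj(d,[[0,0,0]]))
    if n=="wrist":
        g=np.load("g.npz")
        for dy in(-53,-93,-98): 
            p=g["O"]+g["R"]@[-46,dy]; pf=g["O"]+g["R"]@[-46,dy-11]; print(dy,proj(d,[[*p,105],[*pf,105],[*(g["O"]+g["R"]@[-46,-120]),62]]).round(1).tolist())
E
```

```text
[ 608.6061284  -139.17843437  175.98287884] [ 0.70752681  0.04308487 -0.70396031  0.04460251] 7.65 [0.02870835 0.81376722 1.07683543]
top red [([337, 167, 10, 12, 93], [341.23, 173.1])]
top orange [([331, 167, 11, 4, 28], [335.32, 168.43])]
scene red [([311, 166, 6, 7, 34], [313.76, 169.41]), ([329, 223, 10, 17, 135], [333.51, 230.86])]
scene orange [([335, 232, 11, 18, 81], [339.91, 240.67])]
wrist red [([301, 186, 32, 49, 1425], [316.36, 210.79])]
wrist orange [([287, 164, 60, 15, 883], [316.39, 171.09])]
[[172.49775885 568.94973204]]
-53 [[318.8, 281.9], [318.8, 266.8], [318.8, 167.9]]
-93 [[318.8, 224.9], [318.9, 208.1], [318.8, 167.9]]
-98 [[318.8, 217.3], [318.9, 200.3], [318.8, 167.9]]
```

View pics/scene3.png

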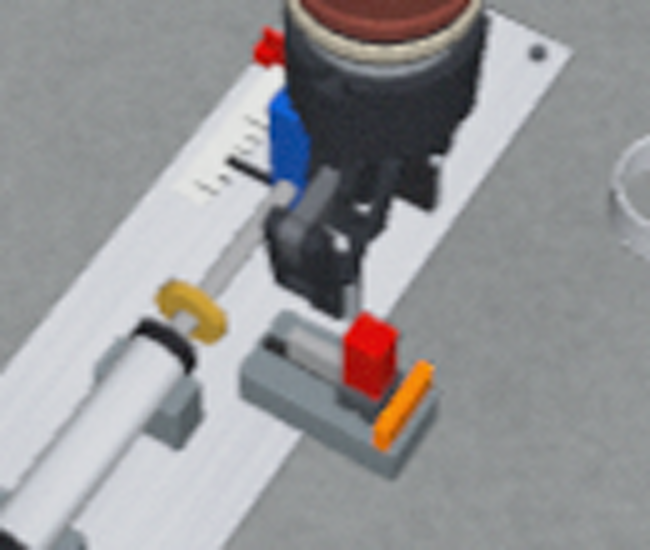

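View pics/w3.png

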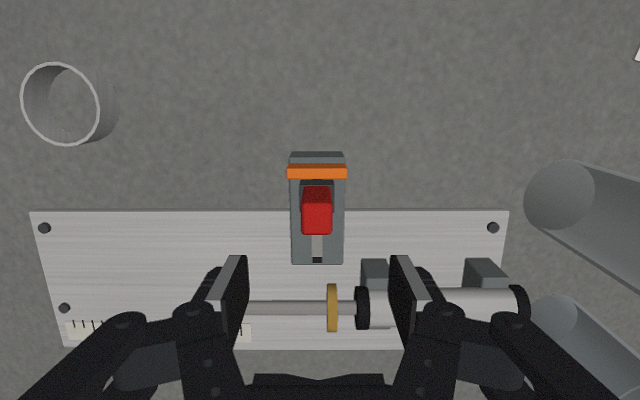

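```bash
python3 - <<'E'
from h import *
g=np.load("g.npz");R,O=g["R"],g["O"]
d=grab("scene")
crop(d["pixels"],315,215,365,265,12,"pics/s4.png")
e=grab("wrist"); crop(e["pixels"],270,140,370,270,4.5,"pics/w4.png")
dt=grab("top"); crop(dt["pixels"],315,150,375,215,9,"pics/t4.png")
P=lambda X,z:[*(O+R@X),z]
for y in(-90,-95,-98,-100):
  A=[P([-46,y],105),P([-46,y-11],60),P([-46,y+11],105)]
  print(y,"scene",proj(d,A).round(1).tolist(),"wrist",proj(e,A).round(1).tolist(),"top",proj(dt,A).round(1).tolist())
# shift in scene from expected
for y in(-53,-98): print(proj(d,[P([-46,y],82)]))
E
```

```text
-90 scene [[331.4, 225.9], [335.1, 237.4], [327.4, 223.8]] wrist [[319.5, 229.0], [319.4, 192.0], [319.5, 245.3]] top [[341.9, 175.6], [339.8, 174.6], [342.5, 180.8]]
-95 scene [[333.2, 226.9], [336.8, 238.3], [329.2, 224.8]] wrist [[319.5, 221.4], [319.4, 185.4], [319.5, 237.9]] top [[341.7, 173.2], [339.6, 172.3], [342.2, 178.5]]
-98 scene [[334.3, 227.5], [337.9, 238.9], [330.3, 225.3]] wrist [[319.5, 216.8], [319.4, 181.4], [319.5, 233.5]] top [[341.5, 171.8], [339.4, 170.9], [342.1, 177.0]]
-100 scene [[335.0, 227.9], [338.6, 239.3], [331.0, 225.7]] wrist [[319.6, 213.8], [319.4, 178.7], [319.5, 230.5]] top [[341.4, 170.9], [339.3, 170.0], [342.0, 176.1]]
[[318.21722926 223.66521919]]
[[334.14741406 232.340916  ]]
```

View pics/s4.png

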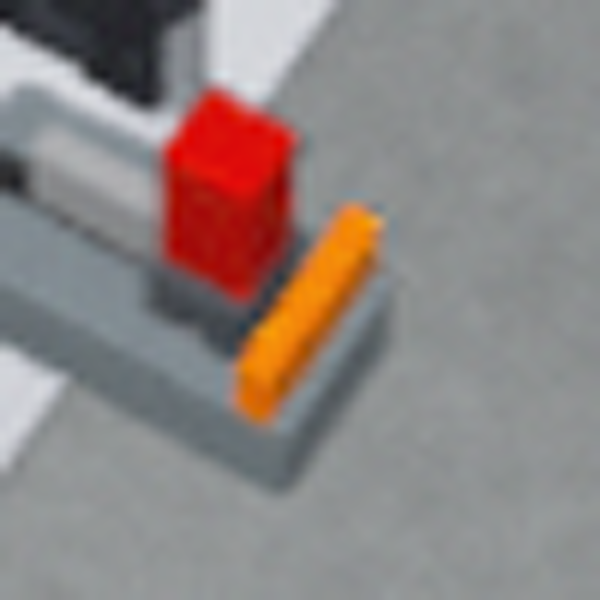

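View pics/w4.png

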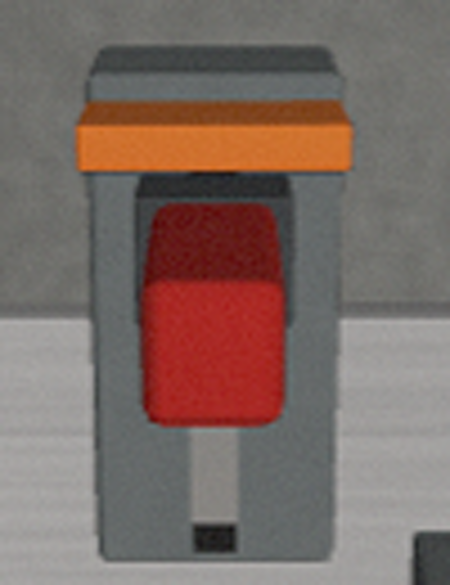

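View pics/t4.png

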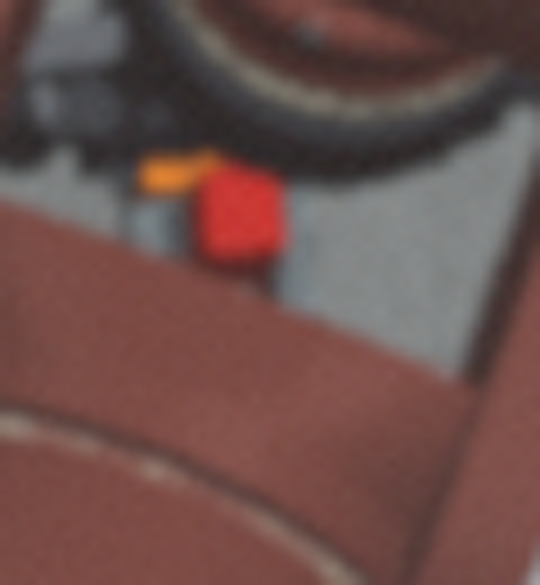

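```bash
python3 - <<'E'
from h import *
g=np.load("g.npz");R,O=g["R"],g["O"]
e=grab("wrist")
f=lambda r,z,c=215:(R.T@(onz(e,((c+.5)/4.5-.5+270,(r+.5)/4.5-.5+140),z)[:2]-O)).round(1)
print("stop near top edge",f(171,62),"far",f(125,62),"carriage front",f(197,60),f(197,58),"carr bottom",f(174,42),"knob top near/far",f(425,105),f(282,105),"knob bot far",f(203,60))
print("track end near/far at42",f(558,42),f(73,42), "bolt tail slot",f(525,42),f(550,42),f(432,50))
i=e["pixels"]; print(i[170:192,316].tolist())
E
```

```text
stop near top edge [ -44.5 -112.3] far [ -44.5 -119.7] carriage front [ -44.5 -107.5] [ -44.5 -107. ] carr bottom [ -44.4 -106.9] knob top near/far [-44.6 -86.6] [ -44.6 -107.4] knob bot far [ -44.5 -106.5]
track end near/far at42 [-44.4 -33.9] [ -44.4 -124.4] bolt tail slot [-44.4 -40.6] [-44.4 -35.5] [-44.4 -62.5]
[[46, 112, 207], [45, 115, 208], [45, 113, 208], [49, 114, 208], [40, 111, 204], [49, 115, 210], [46, 114, 212], [39, 106, 199], [26, 27, 43], [47, 44, 46], [47, 45, 44], [43, 46, 42], [49, 49, 48], [47, 49, 45], [72, 71, 66], [34, 35, 89], [19, 27, 100], [27, 30, 101], [25, 23, 96], [22, 31, 98], [27, 28, 100], [24, 27, 101]]
```

```bash
python3 - <<'E'
from h import *
from scipy.spatial.transform import Rotation as Ro
g=np.load("g.npz");R,O=g["R"],g["O"]
e=grab("wrist"); s=monitor.read_state()
def T(p,q): M=np.eye(4);M[:3,:3]=Ro.from_quat(q).as_matrix();M[:3,3]=p;return M
C=np.eye(4);C[:3,:3]=e["R"];C[:3,3]=e["t"]
CT=C@T(s["position"],s["ee_rot"])
p1=[562.9,-144.9,231.1];q1=[-0.70554276,-0.04385714,0.70593639,-0.04404283]
C1=CT@np.linalg.inv(T(p1,q1)); d1=dict(e);d1["R"]=C1[:3,:3];d1["t"]=C1[:3,3]
i1=cv2.imread("pics/w1.png"); crop(i1,270,80,370,240,3.7,"pics/w1c.png")
for nm,d,i in(("now",e,e["pixels"]),("w1",d1,i1)):
    b=[x for x in blobs(i,"red") if 300<x[1][0]<335][0][0]
    o=[x for x in blobs(i,"orange",40)]
    f=lambda r,z:(R.T@(onz(d,(317,r-.5),z)[:2]-O)).round(1)
    print(nm,b,"near top",f(b[1]+b[3],105),"far bottom",f(b[1],60),"stop near/far",[ (f(x[0][1]+x[0][3],62),f(x[0][1],62)) for x in o])
E
```

```text
now [302, 185, 31, 50, 1446] near top [-44.4 -86.4] far bottom [ -44.3 -106.7] stop near/far [(array([ -44.3, -112.4]), array([ -44.3, -123.3]))]
w1 [304, 167, 26, 37, 865] near top [-45.3 -43.6] far bottom [-45.2 -63.5] stop near/far [(array([ -45.2, -111.9]), array([ -45.2, -119.2]))]
```

View pics/w1c.png

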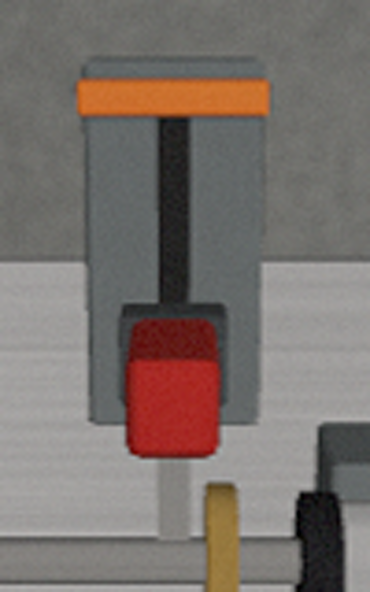

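Every view puts knob travel at about 43 mm rather than 45, with a small gap left to the stop. I'll regrip slightly higher and further back with more force, then push again to check.

Emit:
step_arm(increments=[[-0.3, -0.04, -1.2, 0, 0, 0], [-0.3, -0.04, -1.2, 0, 0, 0], [0, 0, -1.2, 0, 0, 0], [0, 0, -1.2, 0, 0, 0], [0, 0, -1.2, 0, 0, 0], [0, 0, -1.2, 0, 0, 0], [0, 0, -1.2, 0, 0, 0], [0, 0, -1.2, 0, 0, 0], [0, 0, 0, 0, 0, 0]])

```text
time: 8.95
position: [599.5, -138.9, 73.6]
ee_rot: [-0.704, -0.044, 0.707, -0.043]
ft_force: [0.1, -0.1, 0.8]
width: 0.701
```

Emit:
step_arm(increments=[[0, 0, 0, 0, 0, 0], [0, 0, 0, 0, 0, 0], [0, 0, 0, 0, 0, 0], [0, 0, 0, 0, 0, 0], [0, 0, 0, 0, 0, 0], [0, 0, 0, 0, 0, 0]], claw=-1, newtons=70)

```text
time: 9.55
position: [601.5, -138.5, 77.7]
ee_rot: [0.706, 0.044, -0.705, 0.043]
ft_force: [-1.4, 5.6, 4.3]
width: 0.218
```

Emit:
step_arm(increments=[[0.1, 0.01, 0, 0, 0, 0], [0.1, 0.01, 0, 0, 0, 0], [0.1, 0.01, 0, 0, 0, 0], [0, 0, 0, 0, 0, 0], [0, 0, 0, 0, 0, 0]])

```text
time: 10.05
position: [601.8, -138.4, 77.6]
ee_rot: [-0.704, -0.045, 0.708, -0.043]
ft_force: [-12.8, 5.1, 10.6]
width: 0.225
```

Emit:
step_arm(increments=[[0.1, 0.01, 0, 0, 0, 0], [0.1, 0.01, 0, 0, 0, 0], [0.1, 0.01, 0, 0, 0, 0], [0, 0, 0, 0, 0, 0], [0, 0, 0, 0, 0, 0]])

```text
time: 10.55
position: [602.2, -138.4, 77.6]
ee_rot: [-0.701, -0.045, 0.71, -0.043]
ft_force: [-21.6, 3.2, 18.0]
width: 0.225
```

```bash
python3 - <<'E'
from h import *
for k in range(2):
    d=grab("wrist","pics/w5.png"); s=monitor.read_state(); print(s["position"],s["ft_force"],s["time"])
g=np.load("g.npz");R,O=g["R"],g["O"]
i=d["pixels"]
for c in("red","orange"): print(blobs(i,c,40))
crop(i,240,140,400,350,2.8,"pics/w5c.png")
E
```

```text
[ 602.17282654 -138.40748182   77.61286032] [-21.82421091   3.87428518  18.01341144] 10.6
[ 602.19204387 -138.39084737   77.61345122] [-22.94309634   3.26462856  17.89906229] 10.65
[([291, 227, 54, 93, 4450], [317.97, 274.74])]
[([271, 190, 94, 26, 2370], [317.46, 202.74])]
```

View pics/w5c.png

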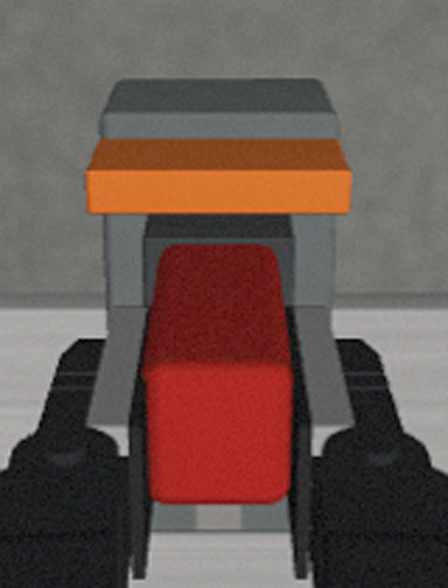

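The knob is up against the end of its travel: 6 mm more command moved it only 0.7 mm, at 22 N against 2 N of friction, from a different grip point. Next I'll unload, release and lift.

Emit:
step_arm(increments=[[-0.2, -0.02, 0, 0, 0, 0], [-0.2, -0.02, 0, 0, 0, 0], [0, 0, 0, 0, 0, 0]])

```text
time: 10.95
position: [601.7, -138.4, 77.7]
ee_rot: [-0.705, -0.045, 0.707, -0.043]
ft_force: [-8.1, 4.6, 8.8]
width: 0.224
```

Emit:
step_arm(increments=[[0, 0, 0, 0, 0, 0], [0, 0, 0, 0, 0, 0], [0, 0, 0, 0, 0, 0], [0, 0, 0, 0, 0, 0], [0, 0, 0, 0, 0, 0], [0, 0, 1, 0, 0, 0], [0, 0, 1.5, 0, 0, 0], [0, 0, 1.5, 0, 0, 0], [0, 0, 1.5, 0, 0, 0], [0, 0, 1.5, 0, 0, 0], [0, 0, 1.5, 0, 0, 0], [0, 0, 1.5, 0, 0, 0], [0, 0, 1.5, 0, 0, 0], [0, 0, 1.5, 0, 0, 0], [0, 0, 0, 0, 0, 0], [0, 0, 0, 0, 0, 0]], claw=0.4)

```text
time: 12.55
position: [603.1, -139.3, 206.6]
ee_rot: [0.706, 0.044, -0.706, 0.044]
ft_force: [-0.3, 0.3, -0.8]
width: 0.701
```

```bash
python3 - <<'E'
from h import *
from scipy.spatial.transform import Rotation as Ro
s=monitor.read_state(); print(s["position"],s["time"],s["ft_force"]); print(Ro.from_quat(s["ee_rot"]).as_matrix().round(3))
d=grab("scene"); print(blobs(d["pixels"],"red"))
d=grab("wrist"); print(blobs(d["pixels"],"red"),blobs(d["pixels"],"orange"))
E
```

```text
[ 603.08506061 -139.2619803   206.59495705] 12.55 [-0.29409054  0.25717737 -0.83889951]
[[ 0.     0.124 -0.992]
 [-0.    -0.992 -0.124]
 [-1.     0.    -0.   ]]
[([311, 166, 7, 8, 30], [313.53, 169.73]), ([329, 223, 10, 17, 135], [333.51, 230.86])]
[([303, 170, 28, 41, 1054], [317.08, 190.64]), ([151, 303, 16, 19, 167], [158.22, 312.96])] [([290, 151, 54, 13, 615], [316.68, 157.02])]
```

Emit:
step_arm(increments=[[-1.735, 1.227, 0, 0, 0, 0], [-1.735, 1.227, 0, 0, 0, 0], [-1.735, 1.227, 0, 0, 0, 0], [-1.735, 1.227, 0, 0, 0, 0], [-1.735, 1.227, 0, 0, 0, 0], [-1.735, 1.227, 0, 0, 0, 0], [0, 0, 0, 0, 0, 0], [0, 0, 0, 0, 0, 0]])

```text
time: 13.45
position: [498.7, -65.6, 205.6]
ee_rot: [-0.706, -0.044, 0.706, -0.044]
ft_force: [0.1, 0.4, 0.1]
width: 0.701
```

```bash
python3 - <<'E'
from h import *
s=monitor.read_state(); print(s["position"],s["time"])
d=grab("wrist","pics/w6.png"); print(blobs(d["pixels"],"red",40),blobs(d["pixels"],"blue",40))
g=np.load("g.npz");R,O=g["R"],g["O"]
i=d["pixels"]
b=max(blobs(i,"blue",40),key=lambda x:x[0][4])[0]
f=lambda u,v,z:(R.T@(onz(d,(u,v),z)[:2]-O)).round(1)
print("blue top left/right near",f(b[0],b[1]+b[3]-8,120),f(b[0]+b[2]-1,b[1]+b[3]-8,120))
E
```

```text
[498.70528267 -65.56788084 205.63908309] 13.45
[([436, 38, 31, 35, 979], [450.73, 55.21]), ([227, 221, 15, 34, 318], [232.99, 240.19])] [([302, 164, 29, 59, 1531], [316.54, 194.21])]
blue top left/right near [51.2  5.4] [32.5  5.4]
```

View pics/w6.png

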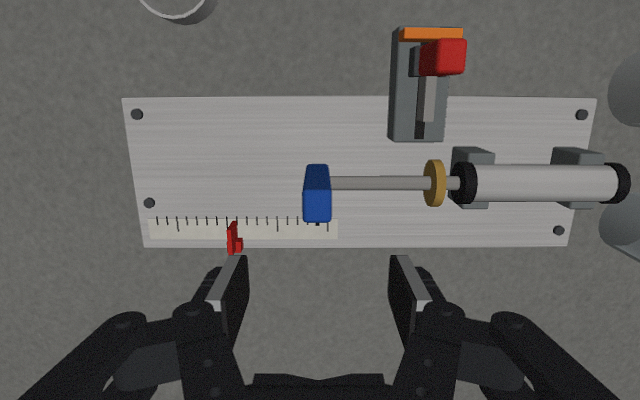

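The blue grip is centred between the jaws at (316,194), so I'll descend and grip.

Emit:
step_arm(increments=[[0, 0, -1.5, 0, 0, 0], [0, 0, -1.5, 0, 0, 0], [0, 0, -1.5, 0, 0, 0], [0, 0, -1.5, 0, 0, 0], [0, 0, -1.5, 0, 0, 0], [0, 0, -1.5, 0, 0, 0], [0, 0, -1.5, 0, 0, 0], [0, 0, -1.0, 0, 0, 0], [0, 0, -0.7, 0, 0, 0], [0, 0, 0, 0, 0, 0], [0, 0, 0, 0, 0, 0]])

```text
time: 14.6
position: [499.3, -65.7, 84.7]
ee_rot: [0.706, 0.044, -0.705, 0.044]
ft_force: [-0.2, -0.1, 0.4]
width: 0.7
```

Emit:
step_arm(increments=[[0, 0, 0, 0, 0, 0], [0, 0, 0, 0, 0, 0], [0, 0, 0, 0, 0, 0], [0, 0, 0, 0, 0, 0], [0, 0, 0, 0, 0, 0], [0, 0, 0, 0, 0, 0], [0, 0, 0, 0, 0, 0]], claw=-1, newtons=60)

```text
time: 15.3
position: [499.2, -64.4, 85.2]
ee_rot: [0.706, 0.045, -0.705, 0.043]
ft_force: [-1.6, 5.2, 4.1]
width: 0.227
```

Emit:
step_arm(increments=[[-0.04, 0.3, 0, 0, 0, 0], [-0.08, 0.64, 0, 0, 0, 0], [-0.08, 0.64, 0, 0, 0, 0], [-0.08, 0.64, 0, 0, 0, 0], [-0.08, 0.64, 0, 0, 0, 0], [-0.08, 0.64, 0, 0, 0, 0], [-0.08, 0.64, 0, 0, 0, 0], [-0.08, 0.64, 0, 0, 0, 0], [-0.08, 0.64, 0, 0, 0, 0], [-0.08, 0.64, 0, 0, 0, 0], [-0.08, 0.64, 0, 0, 0, 0], [-0.08, 0.64, 0, 0, 0, 0], [-0.04, 0.3, 0, 0, 0, 0], [0, 0, 0, 0, 0, 0], [0, 0, 0, 0, 0, 0]])

```text
time: 16.8
position: [489.8, 9.3, 85.2]
ee_rot: [0.706, 0.043, -0.705, 0.045]
ft_force: [0.1, -6.9, 2.6]
width: 0.226
```

```bash
python3 - <<'E'
from h import *
s=monitor.read_state(); print(s["position"],s["time"],s["ft_force"])
for n in("wrist","top","scene"):
    d=grab(n,f"pics/{n}7.png")
    if n=="top": crop(d["pixels"],215,160,435,275,3.6,"pics/top7c.png")
    if n=="scene": crop(d["pixels"],280,140,360,220,7,"pics/scene7c.png")
E
```

```text
[489.83898243   9.33541691  85.19343129] 16.8 [ 0.06321845 -6.88755105  2.56119969]
```

View pics/wrist7.png

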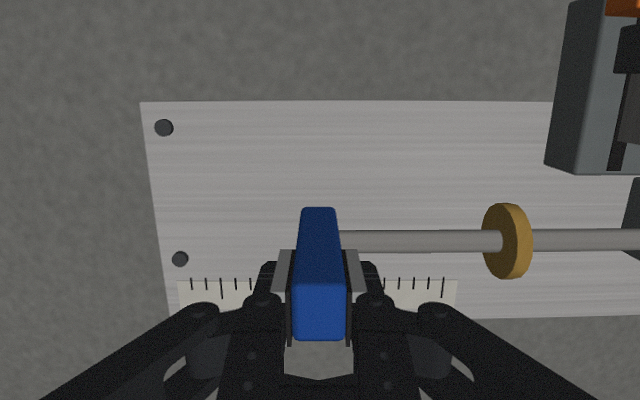

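View pics/scene7c.png

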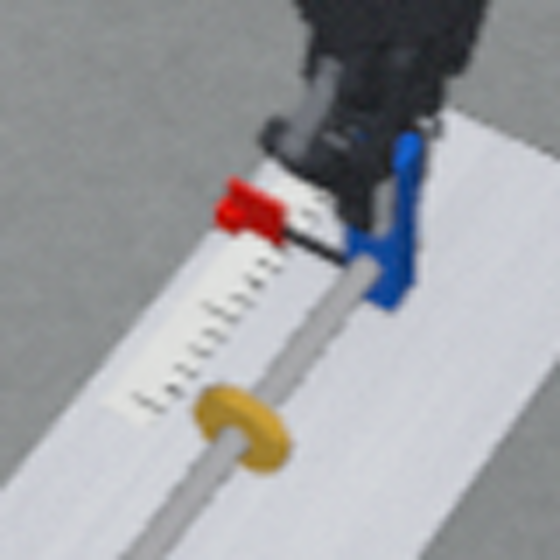

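View pics/top7c.png

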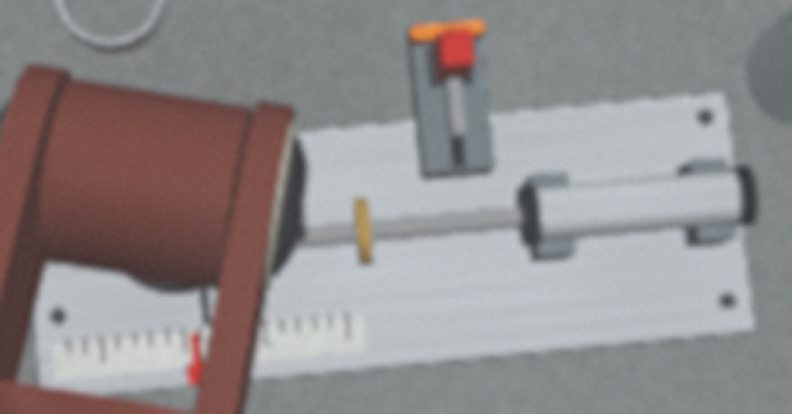

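```bash
python3 - <<'E'
from h import *
d=grab("scene"); crop(d["pixels"],305,160,345,190,18,"pics/s8.png")
d=grab("top"); crop(d["pixels"],255,232,285,272,14,"pics/t8.png")
E
```

```text
(no output)
```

View pics/s8.png

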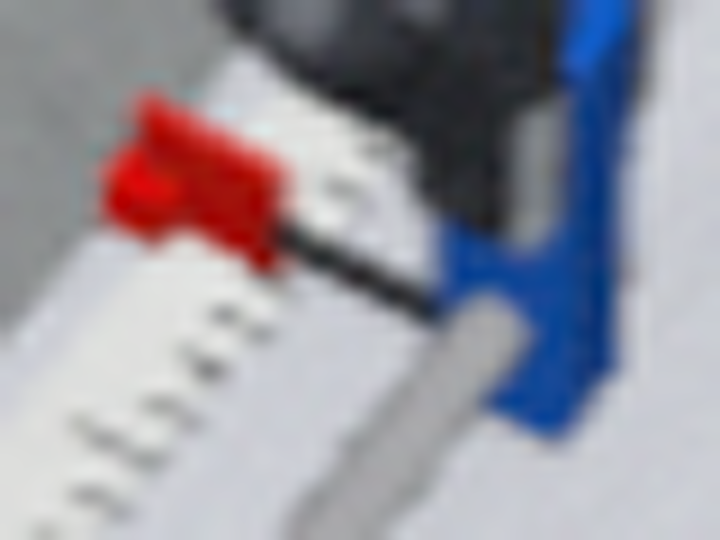

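View pics/t8.png

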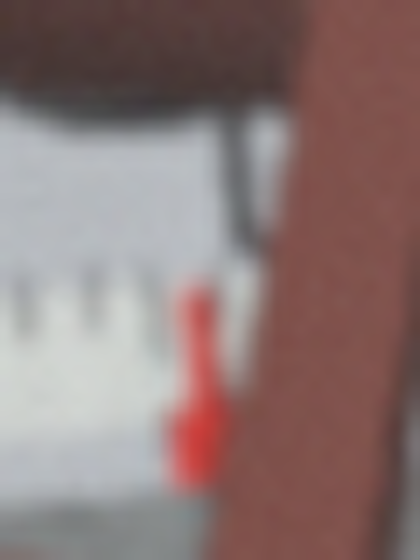

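```bash
python3 - <<'E'
from h import *
g=np.load("g.npz");R,O=g["R"],g["O"]
t=grab("top");s=grab("scene")
S=lambda p:((p[0]+.5)/18-.5+305,(p[1]+.5)/18-.5+160)
T=lambda p:((p[0]+.5)/14-.5+255,(p[1]+.5)/14-.5+232)
f=lambda d,uv,z:(R.T@(onz(d,uv,z)[:2]-O)).round(1)
print("scene clip",f(s,S((285,183)),38),"ptr occl",f(s,S((283,225)),35),"ptr mid",f(s,S((350,267)),35),f(s,S((420,305)),35))
print("top clip",f(t,T((197,288)),38),"ptr tip",f(t,T((248,243)),35),"mid",f(t,T((232,140)),35))
st=monitor.read_state()["position"]; print("tcp",(R.T@(st[:2]-O)).round(1))
E=[[*(O+R@[x,y]),z] for x,y,z in [(120.5,50,38),(120.5,45,35),(114.3,45,35),(112,45,35)]]
print((proj(s,E)-[305,160]+.5)*18-.5); print((proj(t,E)-[255,232]+.5)*14-.5)
E
```

```text
scene clip [123.2  49.4] ptr occl [118.2  46.6] ptr mid [116.8  33.6] [116.4  20.7]
top clip [121.9  49.6] ptr tip [113.7  43.3] mid [114.8  27.3]
tcp [115.9   0.2]
[[271.92007147 193.34119395]
 [299.73680602 219.08708945]
 [277.94506556 246.51643051]
 [269.83335287 256.72658603]]
[[206.18707418 289.79567449]
 [204.73829829 258.12270657]
 [244.95736579 254.26842106]
 [259.871509   252.8393719 ]]
```

Emit:
step_arm(increments=[[-0.03, 0.25, 0, 0, 0, 0], [-0.03, 0.25, 0, 0, 0, 0], [0, 0, 0, 0, 0, 0], [0, 0, 0, 0, 0, 0], [0, 0, 0, 0, 0, 0]])

```text
time: 17.65
position: [489.2, 14.2, 85.2]
ee_rot: [0.706, 0.043, -0.705, 0.045]
ft_force: [-1.2, -7.8, 3.6]
width: 0.224
```

```bash
python3 - <<'E'
from h import *
g=np.load("g.npz");R,O=g["R"],g["O"]
st=monitor.read_state(); print("tcp",(R.T@(st["position"][:2]-O)).round(1),st["ft_force"],st["time"])
d=grab("scene"); crop(d["pixels"],305,160,345,190,18,"pics/s9.png")
a=np.mean([grab("top")["pixels"].astype(float) for _ in range(4)],axis=0).astype(np.uint8); crop(a,255,232,285,272,14,"pics/t9.png")
E
```

```text
tcp [120.9   0.2] [-1.22431757 -7.80432309  3.59538356] 17.65
```

View pics/s9.png

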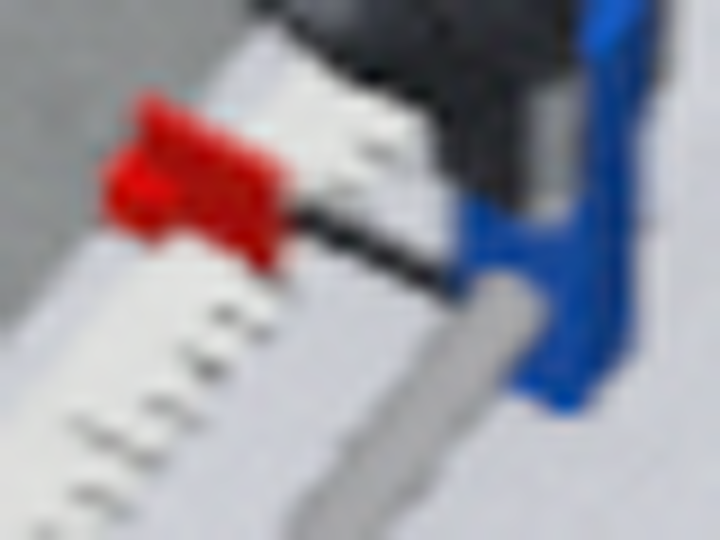

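View pics/t9.png

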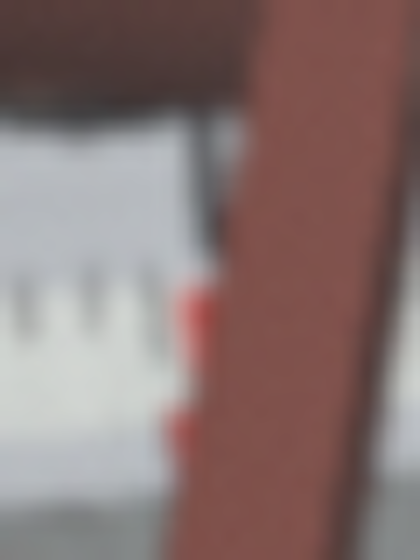

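```bash
python3 - <<'E'
from h import *
i=cv2.imread("pics/w6.png")
crop(i,215,205,265,265,10,"pics/w6clip.png")
# bed edges: fit lines on brightness threshold
cv2.imwrite("pics/w6big.png",cv2.resize(i[80:260,110:330],None,fx=3.6,fy=3.3))
E
```

```text
(no output)
```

View pics/w6clip.png

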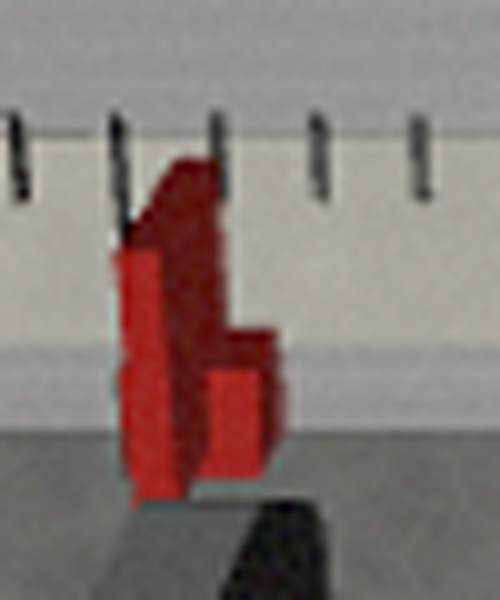

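View pics/w6big.png

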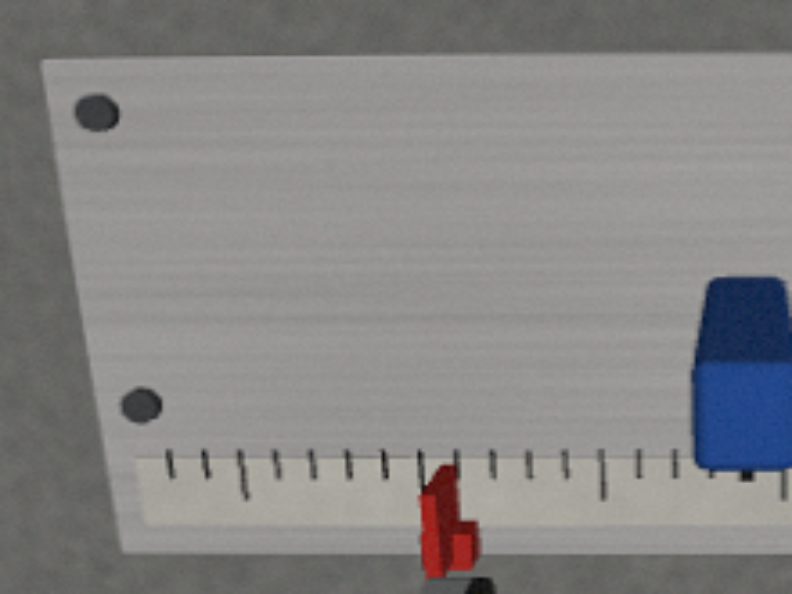

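```bash
python3 - <<'E'
from h import *
from scipy.spatial.transform import Rotation as Ro
g=np.load("g.npz");R,O=g["R"],g["O"]
e=grab("wrist"); s=monitor.read_state()
def T(p,q): M=np.eye(4);M[:3,:3]=Ro.from_quat(q).as_matrix();M[:3,3]=p;return M
C=np.eye(4);C[:3,:3]=e["R"];C[:3,3]=e["t"]
CT=C@T(s["position"],s["ee_rot"])
C1=CT@np.linalg.inv(T([498.705,-65.57,205.64],[-.7057,-.0439,.7057,-.0439])); d=dict(e);d["R"]=C1[:3,:3];d["t"]=C1[:3,3]
f=lambda uv,z:(R.T@(onz(d,uv,z)[:2]-O)).round(2)
c=lambda x,y:((x+.5)/10-.5+215,(y+.5)/10-.5+205)
b=lambda x,y:((x+.5)/3.6-.5+110,(y+.5)/3.3-.5+80)
print("clip",f(c(118,252),38),f(c(161,252),38),f(c(139,252),38),"ptr tip",f(b(748,480),35),f(b(748,472),37))
print("bed",[f(p,12) for p in [b(42,60),b(122,553),(596,98),(567,247)]])
print("blue top",f(b(694,467),120),f(b(797,467),120),f(b(696,364),120))
# PnP from bed corners
ob=np.array([[220,-70,12],[220,80,12],[-220,-70,12],[-220,80,12]],float); im=np.array([b(42,60),b(122,553),(596,98),(567,247)],float)
ok,rv,tv=cv2.solvePnP(ob,im,K(d),np.array([d["k1"],0,0,0.])); dg=dict(d);dg["R"]=cv2.Rodrigues(rv)[0];dg["t"]=tv[:,0]
print("resid",(proj(dg,ob)-im).round(2).tolist())
h=lambda uv,z:onz(dg,uv,z)[:2].round(2)
print("PnP clip",h(c(139,252),38),"ptr",h(b(748,475),36),"blue",h(b(694,467),120),h(b(797,467),120))
E
```

```text
clip [125.34  48.86] [121.34  48.85] [123.39  48.86] ptr tip [41.13 45.3 ] [41.12 42.15]
bed [array([219.69, -69.18]), array([219.78,  78.84]), array([-215.9 ,  -70.59]), array([-218.18,   78.96])]
blue top [51.03  9.79] [31.78  9.78] [ 50.4  -11.99]
resid [[0.19, -0.05], [-0.08, 0.18], [0.15, -0.26], [-0.29, 0.17]]
PnP clip [121.95  50.06] ptr [38.76 44.59] blue [47.94 12.07] [28.42 12.07]
```

Emit:
step_arm(increments=[[-0.02, 0.16, 0, 0, 0, 0], [-0.02, 0.16, 0, 0, 0, 0], [0, 0, 0, 0, 0, 0], [0, 0, 0, 0, 0, 0], [0, 0, 0, 0, 0, 0], [0, 0, 0, 0, 0, 0]])

```text
time: 18.55
position: [488.8, 17.3, 85.2]
ee_rot: [0.706, 0.043, -0.705, 0.045]
ft_force: [-0.7, -7.7, 2.1]
width: 0.225
```

```bash
python3 - <<'E'
from h import *
g=np.load("g.npz");R,O=g["R"],g["O"]
st=monitor.read_state(); print("tcp",(R.T@(st["position"][:2]-O)).round(2),st["ft_force"],st["time"],st["width"])
s=grab("scene"); a=np.mean([s["pixels"].astype(float)]+[grab("scene")["pixels"].astype(float) for _ in range(5)],axis=0).astype(np.uint8); crop(a,305,160,345,190,18,"pics/s10.png")
cv2.imwrite("pics/s10raw.png",a)
grab("wrist","pics/w10.png")
t=grab("top","pics/t10raw.png"); crop(t["pixels"],255,232,285,272,14,"pics/t10.png")
E
```

```text
tcp [124.12   0.2 ] [-0.7263885  -7.69403872  2.06387738] 18.55 0.2252873251496351
```

View pics/s10.png

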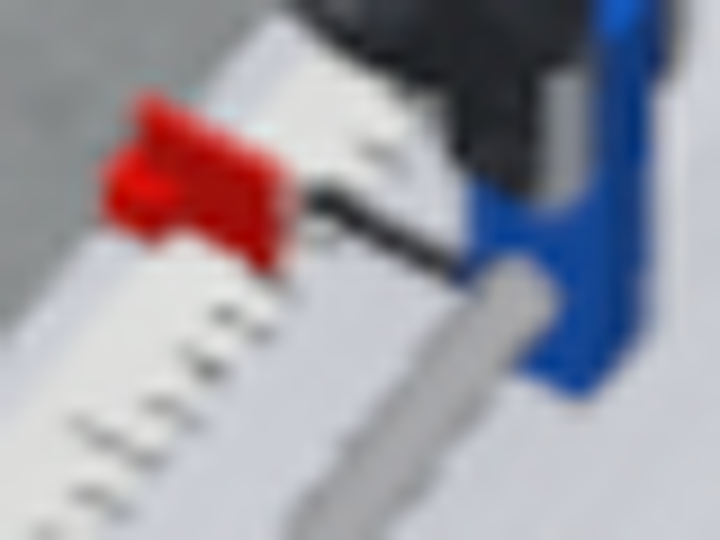

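View pics/t10.png

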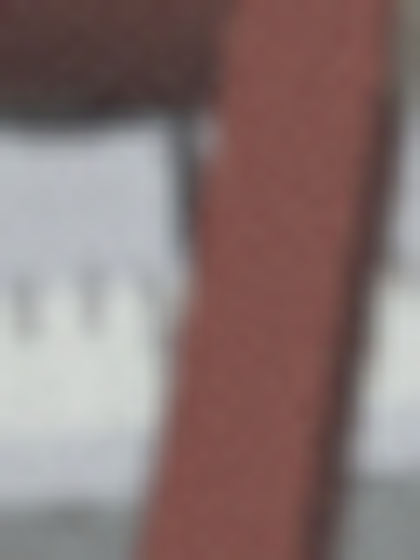

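View pics/w10.png

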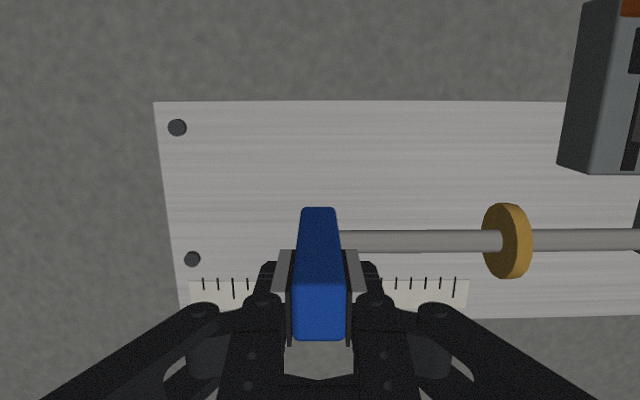

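```bash
cat > meas.py <<'E'
from h import *
g=np.load("g.npz");R,O=g["R"],g["O"]
s=grab("scene"); a=np.mean([s["pixels"].astype(float)]+[grab("scene")["pixels"].astype(float) for _ in range(3)],axis=0)
P=lambda x,y,z:[*(O+R@[x,y]),z]
f=lambda uv,z:(R.T@(onz(s,uv,z)[:2]-O))
# clip upper edge: column profile of (R-G)
xs=[]
for u in range(314,320):
    r=a[158:178,u,2]-a[158:178,u,1]
    m=r[:14].max(); k=np.argmax(r>m/2); v=158+k-(r[k]-m/2)/(r[k]-r[k-1])+0.0
    # edge between pixel centres
    xs.append([u,v,*f((u,v),38),m])
print("clip top +x edge"); print(np.array(xs).round(2))
ps=[]
for u in range(323,330):
    c0=proj(s,[P(122,y,35) for y in np.arange(10,50,1)]); v0=np.interp(u,c0[::-1,0],c0[::-1,1]) if c0[0,0]>c0[-1,0] else np.interp(u,c0[:,0],c0[:,1])
    rr=np.arange(int(v0)-5,int(v0)+6); gcol=a[rr,u].mean(1); w=np.clip(np.percentile(gcol,60)-gcol-15,0,None)
    v=(w*rr).sum()/w.sum(); ps.append([u,v,*f((u,v),35),w.max()])
print("pointer"); print(np.array(ps).round(2))
E
python3 meas.py
```

```text
clip top +x edge
[[314.   165.51 126.23  72.2  183.25]
 [315.   165.75 126.97  69.38 152.25]
 [316.   166.51 126.2   65.58 164.25]
 [317.   166.84 126.71  62.61 151.5 ]
 [318.   167.55 126.08  58.93 160.5 ]
 [319.   167.9  126.53  55.93 147.5 ]]
pointer
[[323.   171.14 124.79  41.78 145.83]
 [324.   171.46 125.33  38.86 131.92]
 [325.   171.77 125.88  35.95 126.42]
 [326.   172.31 125.76  32.63 123.58]
 [327.   173.05 125.06  28.95 116.92]
 [328.   174.1  123.43  24.69 124.5 ]
 [329.   174.78 122.93  21.15 104.  ]]
```

The views now agree to within about 1 mm: the scene view puts the pointer 0.6 mm ahead, the wrist-derived pull puts it 0.3 mm behind, and the top view shows it aligned. One last look at the whole scene before handing in.

```bash
python3 - <<'E'
from h import *
t=cv2.imread("pics/t10raw.png"); t0=cv2.imread("pics/top0.png")
print(blobs(t,"red",20),blobs(t,"orange",6))
D=cv2.absdiff(t,t0).max(2)
for n,(x0,y0,x1,y1) in dict(tall=(425,140,485,200),short=(440,212,492,258),cuff=(226,140,265,178)).items(): print(n,D[y0:y1,x0:x1].mean(),np.percentile(D[y0:y1,x0:x1],99))
crop(t,215,130,500,275,2.8,"pics/t11.png")
s=monitor.read_state(); print(s["position"],s["ft_force"],s["width"],s["time"])
E
```

```text
[([337, 169, 9, 9, 74], [341.27, 172.86])] []
tall 1.7125 4.0
short 1.7391304347826086 4.0
cuff 2.209851551956815 5.0
[488.84704523  17.30211842  85.23734675] [-0.18911206 -7.84258744  3.18853245] 0.22558652299126608 19.15
```

View pics/t11.png

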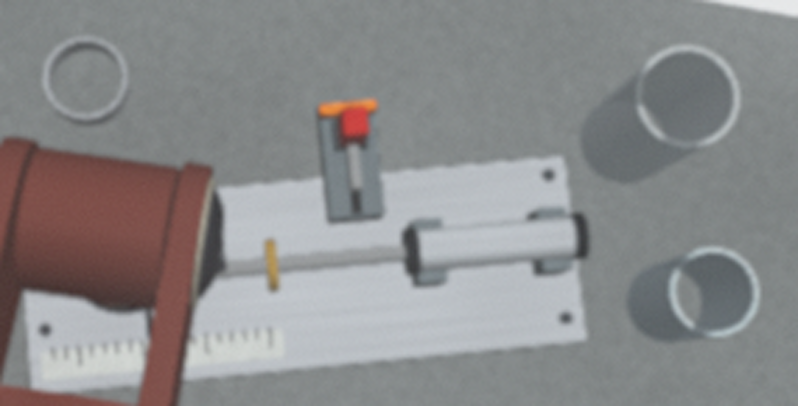

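```bash
python3 -c "
from plant import ticket
print(ticket.close_job())"
```

```text
the job is handed in; nothing more can be done
None
```

I slid the red lock knob to its end stop and let go. I then pulled the blue grip out about 82.4 mm to the red clip, and handed the job in at about 19 s with the arm still holding it against the spring.

**Lock:** I pushed the knob twice, from two different grip points, and it stopped firm at about 21–22 N against 2 N of friction. It sat at the same pixel after both pushes.
- **Disagreement:** camera and arm readings gave about 43 mm of travel, not the nominal 45 mm. The wrist camera also showed a gap of about 5 mm between the knob carriage and the orange stop. I took the firm stop as the end of travel.

**Pointer:** the checks against the clip agree to within about 1 mm.

| Check | Pointer position relative to the clip |
|---|---|
| Scene camera | about 0.6 mm past it |
| Arm travel compared with wrist camera | level to 0.8 mm short of it |
| Top camera, judged by eye | aligned (the arm hid the clip in the last picture, so I used its earlier position) |

**Hold:** the grip was steady, with a wrist force of about 8 N, which matches the spring.

**Tubes and cuff:** both tubes and the cuff look the same in the top view before and after.

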